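Clamp the rectangular blank in the drilling jig

TASK

The drilling jig on the bench has two side-by-side nests, each with an open toggle clamp. With the fingertips only, gripping and lifting nothing, push the rectangular blank along its nest until it is fully home against the stop at the clamp end, and then push that nest's clamp lever over so that it snaps shut onto the blank. Leave the round disc, the other clamp and everything else on the bench as they are, and finish with the hand clear.

Things in the scene. Friction and masses are not known exactly. Their poses are not given: they have to be found in the camera images.
- jig: aluminium jig plate, 270 x 210 x 15 mm, fixed to the bench, with two nests side by side. Origin at bench height under the plate, which reaches from x = -125 to +145 mm and y = -105 to +105 mm. x points along the nests, from the clamps (nearer the robot) to the open ends (farther away); y to the left; z up. Nest middles at y = +65 (left) and -65 mm (right); floor 15 mm above the bench.
- blank: rectangular brass blank, 70 x 50 x 12 mm, 0.2 to 0.45 kg, loose, lying flat in one of the two nests (either one), its long side along the nest, 32 to 46 mm short of the stop. Origin at the centre of its underside, x along its 70 mm length. Home against the stop its origin is at jig x = +20 mm. Sliding takes 1 to 6 N.
- disc: round brass disc, 50 mm across and 12 mm thick, loose, lying in the other nest; to be left alone. Origin at the centre of its underside.
- clamp_left (a joint): angle of the left clamp lever, rad. 0 = open, grip leaning back to jig -x, 35 degrees above level; grows as the grip is pushed to jig +x. Spring dead centre 0.9: once past about 0.95 it snaps on by itself in under 1 s. About 1.75 = shut, its foot pressing on a 12 mm piece, grip leaning to +x, 45 degrees above level; 1.83 = shut on nothing. Needs up to 8 N at the grip.
- clamp_right (a joint): angle of the right clamp lever, rad. 0 = open, grip leaning back to jig -x, 35 degrees above level; grows as the grip is pushed to jig +x. Spring dead centre 0.9: once past about 0.95 it snaps on by itself in under 1 s. About 1.75 = shut, its foot pressing on a 12 mm piece, grip leaning to +x, 45 degrees above level; 1.83 = shut on nothing. Needs up to 8 N at the grip.
- clamp_left_tip (a point): end of the left lever's black grip (16 mm thick, 45 mm long, round end), on its centre line, 80 mm from the pivot. Open: jig x = -110 mm, 102 mm above the bench; upright: 135 mm above the bench (the end itself 143 mm); shut: jig x = +12 mm, 112 mm above the bench.
- clamp_right_tip (a point): end of the right lever's black grip (16 mm thick, 45 mm long, round end), on its centre line, 80 mm from the pivot. Open: jig x = -110 mm, 102 mm above the bench; upright: 135 mm above the bench (the end itself 143 mm); shut: jig x = +12 mm, 112 mm above the bench.
- pivot_left (a point): pivot of the left clamp's bent lever, 55 mm above the bench, axis along jig y, between two steel cheeks (34 mm long, 30 mm over both, tops 63 mm above the bench). The clamp arm is 52 mm long, 45 degrees below the handle; open it stands up to 115 mm above the bench (jig x = -65 to -18 mm); shut, its 14 mm rubber foot is at jig x = +7 mm, mid-nest.
- pivot_right (a point): pivot of the right clamp's bent lever, 55 mm above the bench, axis along jig y, between two steel cheeks (34 mm long, 30 mm over both, tops 63 mm above the bench). The clamp arm is 52 mm long, 45 degrees below the handle; open it stands up to 115 mm above the bench (jig x = -65 to -18 mm); shut, its 14 mm rubber foot is at jig x = +7 mm, mid-nest.
- stop_left (a point): left nest's stop: foot of its face at mid-width, on the nest floor (jig x = -15, y = +65 mm, 15 mm above the bench). The stop is 12 mm high, faces jig +x. From here the nest runs 140 mm along jig +x, between guide rails 54 mm apart and 6 mm high.
- stop_right (a point): right nest's stop: foot of its face at mid-width, on the nest floor (jig x = -15, y = -65 mm, 15 mm above the bench). The stop is 12 mm high, faces jig +x. From here the nest runs 140 mm along jig +x, between guide rails 54 mm apart and 6 mm high.
- bushing: steel drill bushing, a ring 24 mm across and 24 mm high, standing loose on the jig plate between the nests. Leave it. Origin at the centre of its underside.
- hammer: hammer, 200 mm long, lying on the bench to the left of the jig. Leave it.
- oil: white oil bottle, 50 mm across, 120 mm high, standing on the bench beside the jig. Leave it. Origin under its centre.
- brush: bench brush, 200 mm long, lying on the bench to the right of the jig. Leave it.
- cup: steel cup, 64 mm across, 70 mm high, standing on the bench beside the jig. Leave it. Origin under its centre.

How it is judged:
By the outcome, as a careful person would: the job done as asked, in the order asked, and still so for the second after the job is handed in, with the robot touching nothing.
It also fails if it takes over 42 s, if anything falls off the work surface, if the arm or the gripper's body presses on something with over 40 N, if the wrist force passes 120 N, or if a joint passes its speed limit or range.

ROBOT

A 7-joint arm with a two-finger parallel gripper is mounted at the origin on the work surface. World frame = base frame: x ahead of the robot, y to its left, z up, the work surface at z = 0. Lengths are in m, angles in rad, forces in N, time in s.
With the tool pointing down it reaches from about 0.4 to 0.85 m from the base axis. Payload 10.4 kg.
Tool frame: the origin (TCP) lies midway between the tips of the shut fingers; the grasp point (between the pads) lies 19 mm behind it; y points along the fingers, x is the direction in which the jaws open and shut, and the axes are right-handed (so a half turn about y gives the same grasp; the last joint's range is limited). The gripper opens to 87 mm and grips with 3 to 60 N. Pads are 19 mm wide; open, the fingers measure 117 mm over their backs; the gripper's body (75 mm by 190 mm) begins 51 mm behind the grasp point.
Start: joints at [-1.369, 0.332, -0.065, 1.46, 0.022, 1.35, -0.088], TCP at [0.139, 0.609, 0.223] pointing down, gripper open.
Joint ranges: [-2.6, 2.6], [-0.5, 2.12], [-1.47, 1.34], [0.16, 2.42], [-1.27, 4.41], [0.06, 2.06], [-2.6, 2.6]. Speed limits (rad/s): [2.22, 2.22, 2.79, 2.79, 3.14, 3.14, 3.14].

INTERFACE

Orientations are given as a unit quaternion [x, y, z, w].
In Python, from bench import r gives the robot as it stands. The module is installed in compiled form; this text tells all that it offers.
- The arm moves only by the tool arm_command, never from a script. Its argument "deltas" is one flat list of numbers, 6 for each row, row after row: the shift along the tool's x, y, z in m, then the turn, a rotation vector about the tool's x, y, z in degrees. In form: [tx, ty, tz, ax, ay, az, tx, ty, tz, ax, ay, az, ...]. A call has 1 to 8 rows; each row is the pose to reach, as a shift and turn from the pose commanded when the call began, along the tool's axes at that moment; what a row does not reach only later rows make up. A row lasts 1/8 s, in which the tool goes at most 62.5 mm and 10.7 degrees, less where a joint would pass 70% of its speed; a pose out of reach is approached as far as the arm can. A call with a gripper value outside its range is refused whole. "hand" is the opening, from 0 (shut) to 1 (fully open), set as the call begins (left out, the last holds). The fingers move at their own pace and stop on an object; "grip_force" is the grip in N (left out, the last holds). Time passes only in rows, so rows that repeat a pose let the fingers close. It gives the time, the measured TCP pose, the force and the opening at its end, in the units of the state.
- r.read_state(): the state, without advancing time (a new reading comes with each control period).
- r.camera(name): name is "scene" or "top" or "wrist"; returns a dict with "image" (480x640x3 uint8, red, green, blue), "intrinsics" (3x3 intrinsics, pixels), "world_from_camera" (4x4, takes a point from camera to world coordinates); the wrist camera has in their place "hand_eye" (4x4, takes a point from camera to tool coordinates, whose origin is the TCP and whose axes are the tool frame's). Camera axes: x right, y down, z forward; pixel columns grow to the right and rows downward; lengths in m; the calibration is good to about 2 mm. A picture is of the moment at which its call begins: read the wrist's pose just before it. There is no depth.
- r.close_job(): hands the job in, once; it reports no verdict.
Trained networks look in a picture, given as the dict that the camera call returned (one of the last four; its "shot" number tells which), for a name from the list of things; names that differ only in an ending like _2 or _b are one class to them, and where a whole thing is asked for, a point or a joint stands for the part that bears it (a point fixed in the world has none). Each returns a list of dicts, best first, with "conf" (0 to 1); they miss things now and then, are a little off and sometimes report something else, mostly with a low value. They report only what shows in the picture. A call takes as long as a camera call.
- r.boxes_of(picture, query): "centre" ([row, column] in pixels, amid what is visible of it).
- r.regions_of(picture, query): "region" (480x640 bool, what is visible of it) and "centre" ([row, column] in pixels, amid what is visible of it).
The state is a dict: "time": time; "joint_positions": joint angles; "joint_vel": joint speeds; "joint_torque": joint torques, N m; "ee_pos": TCP position; "eef_rot": TCP orientation; "ft_force": force on the tool from outside, world axes, zero at the start; "torque": the same for the moment, N m; "width": finger opening in m.
Only numpy, scipy, OpenCV 4.12 (cv2) and the standard library are available. Lean on these libraries where they do the work, as an engineer would, in place of code of your own. Each camera call takes 0.05 s, during which the arm holds its last target.

## Working session

There is one attempt and no reset: what is moved stays moved. The work goes in short steps, Python scripts to look and compute and a tool call to move; the robot and the scene stay as the last step left them, time stands still between calls to the robot, and variables do not carry over. Pictures are saved under pics/ and viewed, and the job is handed in when it is done.

Besides the shell and the picture viewer there is one more tool, called after "Call:" by a JSON object that holds its "fn" and its "kwargs". arm_command: Moves the arm, as the interface text tells. Its arguments: {"type":"object","properties":{"deltas":{"type":"array","items":{"type":"number"}},"hand":{"type":"number"},"grip_force":{"type":"number"}},"required":["deltas"]}

```bash
mkdir -p pics; ls; python3 - <<'E'
from bench import r
import cv2,numpy as np,json
s=r.read_state();print(s)
for n in ["scene","top","wrist"]:
    p=r.camera(n);cv2.imwrite(f"pics/{n}0.png",p["image"][:,:,::-1])
    print(n,p["intrinsics"],p.get("world_from_camera",p.get("hand_eye")))
E
```

```text
pics
{'time': 0.0, 'joint_positions': array([-1.36862052,  0.3328757 , -0.0647275 ,  1.46092967,  0.02162599,
        1.34985969, -0.08850447]), 'joint_vel': array([ 2.37143033e-03,  8.48993793e-04,  4.71895176e-04,  2.53822737e-05,
       -6.11997895e-04, -1.39287179e-03, -2.79021799e-04]), 'joint_torque': array([ 1.05136842e-03, -6.23234296e+01,  2.51999457e-02, -3.89916372e+01,
       -6.14118995e-02,  3.94838769e-02,  1.25774168e-04]), 'ee_pos': array([0.13921957, 0.60891864, 0.22175717]), 'eef_rot': array([ 0.55323489,  0.44042049, -0.4411455 , -0.55258628]), 'ft_force': array([0.4516862 , 0.19916654, 0.44794957]), 'torque': array([-0.00610816,  0.02175738,  0.02166397]), 'width': 0.08709998549288685}
scene [[436.02181946   0.         324.72789543]
 [  0.         436.02181946 240.40892873]
 [  0.           0.           1.        ]] [[-0.71700104  0.49891513 -0.48681948  0.93419533]
 [ 0.69700006  0.52316617 -0.49039584  0.40782991]
 [ 0.01002158 -0.69092753 -0.72285456  0.68827552]
 [ 0.          0.          0.          1.        ]]
top [[439.4296793    0.         316.98621726]
 [  0.         439.4296793  235.21692838]
 [  0.           0.           1.        ]] [[ 0.00302253 -0.99244469  0.12265565  0.41947243]
 [-0.99995836 -0.00194351  0.00891582 -0.0074446 ]
 [-0.00861008 -0.1226775  -0.99240924  0.98530149]
 [ 0.          0.          0.          1.        ]]
wrist [[378.34085061   0.         324.36911454]
 [  0.         378.34085061 240.93338036]
 [  0.           0.           1.        ]] [[ 9.99999323e-01 -1.02765469e-03 -5.45761026e-04  1.77981841e-03]
 [ 2.31353936e-04 -2.84068270e-01  9.58804028e-01 -1.61825581e-01]
 [-1.14035285e-03 -9.58803505e-01 -2.84067840e-01  7.75867719e-02]
 [ 0.00000000e+00  0.00000000e+00  0.00000000e+00  1.00000000e+00]]
```

View pics/scene0.png

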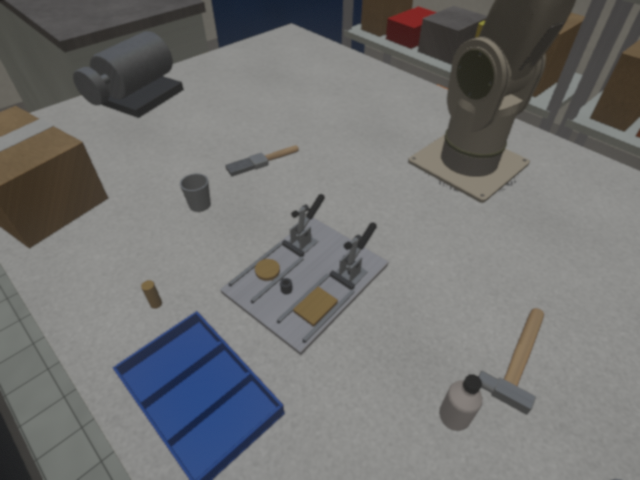

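View pics/top0.png

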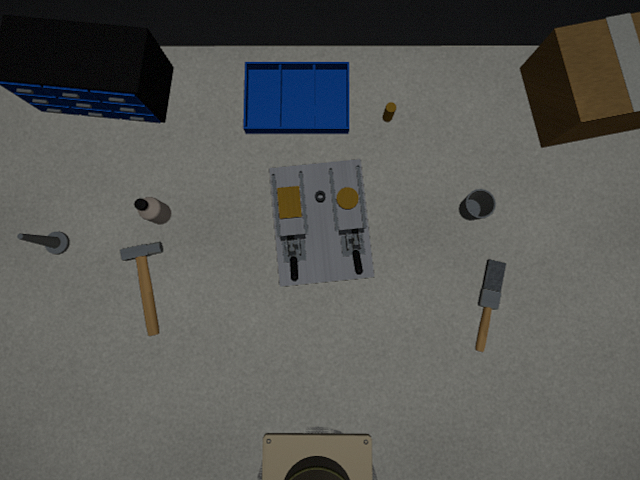

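```bash
cat > h.py <<'E'
from bench import r
import cv2,numpy as np
from scipy.spatial.transform import Rotation as R
def cam(n):
    s=r.read_state();p=r.camera(n)
    if n=="wrist":
        T=np.eye(4);T[:3,:3]=R.from_quat(s["eef_rot"]).as_matrix();T[:3,3]=s["ee_pos"];p["T"]=T@p["hand_eye"]
    else:p["T"]=p["world_from_camera"]
    return p
def topt(p,px,z): # px=(col,row)
    px=np.atleast_2d(px).astype(float);K=p["intrinsics"];T=p["T"]
    d=np.c_[(px[:,0]-K[0,2])/K[0,0],(px[:,1]-K[1,2])/K[1,1],np.ones(len(px))]@T[:3,:3].T
    t=(z-T[2,3])/d[:,2];return T[:3,3]+d*t[:,None]
def proj(p,X):
    X=np.atleast_2d(X);T=np.linalg.inv(p["T"]);c=X@T[:3,:3].T+T[:3,3];K=p["intrinsics"]
    return np.c_[c[:,0]/c[:,2]*K[0,0]+K[0,2],c[:,1]/c[:,2]*K[1,1]+K[1,2]]
E
python3 - <<'E'
from h import *
for n in ["top","scene"]:
    p=cam(n)
    for q,z in [("jig",.015),("blank",.027),("disc",.027),("bushing",.039),("clamp_left_tip",.102),("clamp_right_tip",.102),("stop_left",.015),("stop_right",.015),("oil",.06)]:
        for d in r.regions_of(p,q)[:2]:
            c=d["centre"];m=d["region"].astype(np.uint8)
            ys,xs=np.nonzero(m)
            rc=cv2.minAreaRect(np.c_[xs,ys].astype(np.float32)); b=cv2.boxPoints(rc)
            print(n,q,round(d["conf"],2),np.round(c),m.sum(),topt(p,(c[1],c[0]),z)[0].round(4), topt(p,b,z)[:,:2].round(3).tolist() if q in("jig","blank") else "")
p=cam("top");im=p["image"][150:300,250:400,::-1];cv2.imwrite("pics/topz.png",cv2.resize(im,(600,600),interpolation=cv2.INTER_CUBIC))
p=cam("scene");im=p["image"][180:360,210:400,::-1];cv2.imwrite("pics/scz.png",cv2.resize(im,None,fx=3.2,fy=3.2,interpolation=cv2.INTER_CUBIC))
E
```

```text
top jig 0.81 [229. 318.] 9907 [ 0.5527 -0.0014  0.015 ] [[0.694, 0.115], [0.715, -0.1], [0.446, -0.123], [0.426, 0.085]]
top blank 0.88 [202. 287.] 696 [0.6109 0.0675 0.027 ] [[0.647, 0.094], [0.652, 0.044], [0.58, 0.036], [0.575, 0.086]]
top disc 0.79 [197. 344.] 369 [ 0.6235 -0.0588  0.027 ] 
top bushing 0.56 [231. 322.] 9899 [ 0.5448 -0.0098  0.039 ] 
top bushing 0.55 [197. 318.] 112 [6.213e-01 2.000e-04 3.900e-02] 
top clamp_left_tip 0.61 [197. 344.] 390 [ 0.6078 -0.0554  0.102 ] 
top clamp_left_tip 0.59 [260. 291.] 318 [0.4783 0.0528 0.102 ] 
top clamp_right_tip 0.87 [254. 354.] 310 [ 0.4917 -0.0736  0.102 ] 
top stop_left 0.58 [230. 318.] 10138 [ 0.5513 -0.0021  0.015 ] 
top stop_left 0.32 [210. 151.] 730 [0.596  0.3738 0.015 ] 
top stop_right 0.74 [230. 322.] 9967 [ 0.5518 -0.0108  0.015 ] 
top stop_right 0.47 [260. 292.] 308 [0.4847 0.057  0.015 ] 
top oil 0.86 [209. 156.] 690 [0.5907 0.3457 0.06  ] 
scene jig 0.67 [277. 304.] 10958 [ 0.5797 -0.0065  0.015 ] [[0.721, -0.094], [0.328, -0.209], [0.378, 0.081], [0.713, 0.123]]
scene blank 0.81 [306. 316.] 947 [0.6172 0.0683 0.027 ] [[0.655, 0.042], [0.575, 0.031], [0.581, 0.088], [0.658, 0.096]]
scene blank 0.43 [267. 268.] 427 [ 0.6203 -0.0652  0.027 ] [[0.623, -0.101], [0.59, -0.069], [0.625, -0.028], [0.657, -0.058]]
scene disc 0.96 [268. 266.] 452 [ 0.6259 -0.0667  0.027 ] 
scene bushing 0.69 [286. 286.] 180 [0.6309 0.002  0.039 ] 
scene clamp_left_tip 0.78 [242. 358.] 493 [0.4984 0.0559 0.102 ] 
scene clamp_right_tip 0.87 [211. 302.] 416 [ 0.5151 -0.0785  0.102 ] 
scene stop_left 0.92 [274. 306.] 11022 [ 0.5717 -0.008   0.015 ] 
scene stop_right 0.85 [276. 308.] 11388 [ 0.5716 -0.0019  0.015 ] 
scene oil 0.8 [401. 461.] 1784 [0.5942 0.3568 0.06  ] 
scene oil 0.23 [242. 357.] 507 [0.4675 0.0292 0.06  ]
```

View pics/topz.png

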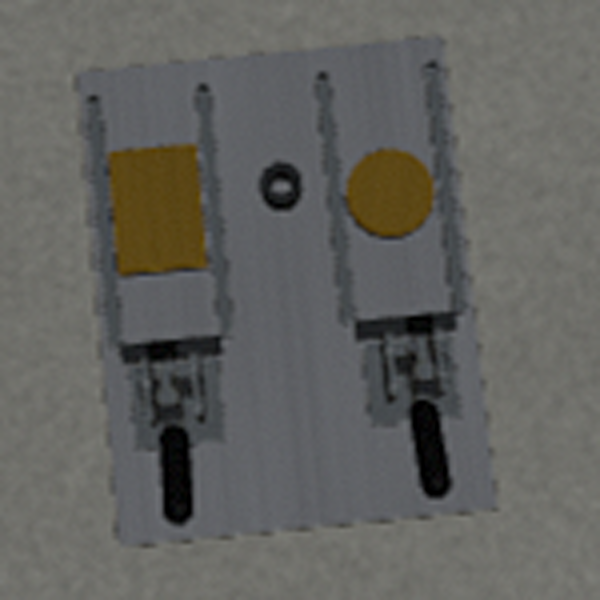

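View pics/scz.png

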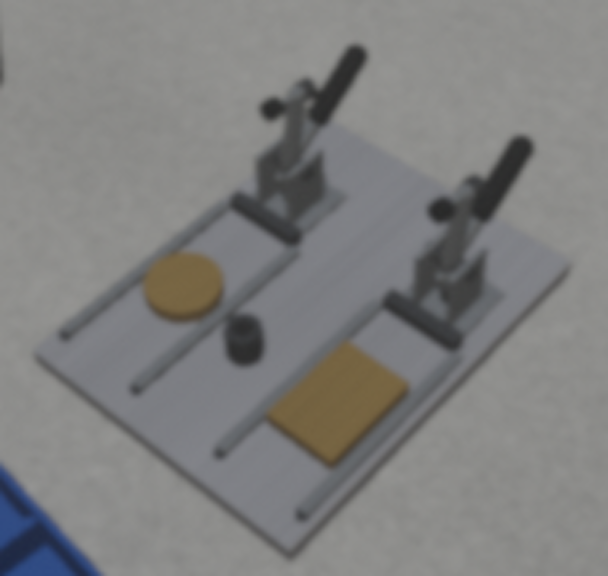

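```bash
python3 - <<'E'
from h import *
from scipy.optimize import least_squares
p=cam("top")
def f(L,z):return topt(p,np.array(L)/4+[250,150]-0.375,z)
C=f([(78,75),(440,38),(497,510),(120,545)],.015)
J=np.array([[.145,.105],[.145,-.105],[-.125,-.105],[-.125,.105]])
tips=f([(179,515),(437,489)],.102);TJ=np.array([[-.11,.065],[-.11,-.065]])
def T(v,P):
    c,s=np.cos(v[2]),np.sin(v[2]);return P@np.array([[c,s],[-s,c]])+v[:2]
o=least_squares(lambda v:np.r_[(T(v,J)-C[:,:2]).ravel(),(T(v,TJ)-tips[:,:2]).ravel()],[.56,0,0])
print(o.x,np.degrees(o.x[2]),o.fun.round(4))
o2=least_squares(lambda v:(T(v,J)-C[:,:2]).ravel(),[.56,0,0]);print(o2.x,o2.fun.round(4))
v=o.x
B=f([(118,275),(207,265),(196,145),(108,152)],.027)[:,:2]
c,s=np.cos(v[2]),np.sin(v[2]);print("blank in jig",((B-v[:2])@np.array([[c,-s],[s,c]])).round(4))
print("stop top, tips jig",((f([(125,360),(222,350)],.027)[:,:2]-v[:2])@np.array([[c,-s],[s,c]])).round(4),((tips[:,:2]-v[:2])@np.array([[c,-s],[s,c]])).round(4))
# check in scene
q=cam("scene");im=q["image"].copy()[:,:,::-1].copy()
def W(P):P=np.atleast_2d(P);return np.c_[T(v,P[:,:2]),P[:,2]]
big=cv2.resize(im,None,fx=4,fy=4,interpolation=cv2.INTER_CUBIC)
pts=[(*j,.015) for j in J]+[(-.015,.065,.015),(-.015,-.065,.015),(-.11,.065,.102),(-.11,-.065,.102),(-.0445,.065,.055)]
for u in proj(q,W(pts)):cv2.circle(big,tuple(np.int32(u*4+1.5)),4,(0,0,255),1)
cv2.imwrite("pics/chk.png",big[720:1440,820:1600])
w=cam("wrist");cv2.imwrite("pics/w1.png",w["image"][:,:,::-1])
print(R.from_quat(r.read_state()["eef_rot"]).as_matrix().round(3))
E
```

```text
[ 0.55920367 -0.0075455   0.10343675] 5.926489176194447 [ 0.0005  0.0015  0.0005 -0.0019 -0.0012 -0.0009 -0.0031  0.001   0.0016
  0.0003  0.0017  0.0001]
[ 0.56002251 -0.00746075  0.10348142] [ 0.0013  0.0016  0.0013 -0.0019 -0.0003 -0.0008 -0.0023  0.0011]
blank in jig [[0.0255 0.0903]
 [0.0261 0.0409]
 [0.0941 0.0405]
 [0.0952 0.0897]]
stop top, tips jig [[-0.0219  0.0907]
 [-0.0218  0.0372]] [[-0.1116  0.0649]
 [-0.1117 -0.0649]]
[[ 0.223  0.    -0.975]
 [ 0.975  0.     0.223]
 [ 0.    -1.     0.   ]]
```

View pics/chk.png

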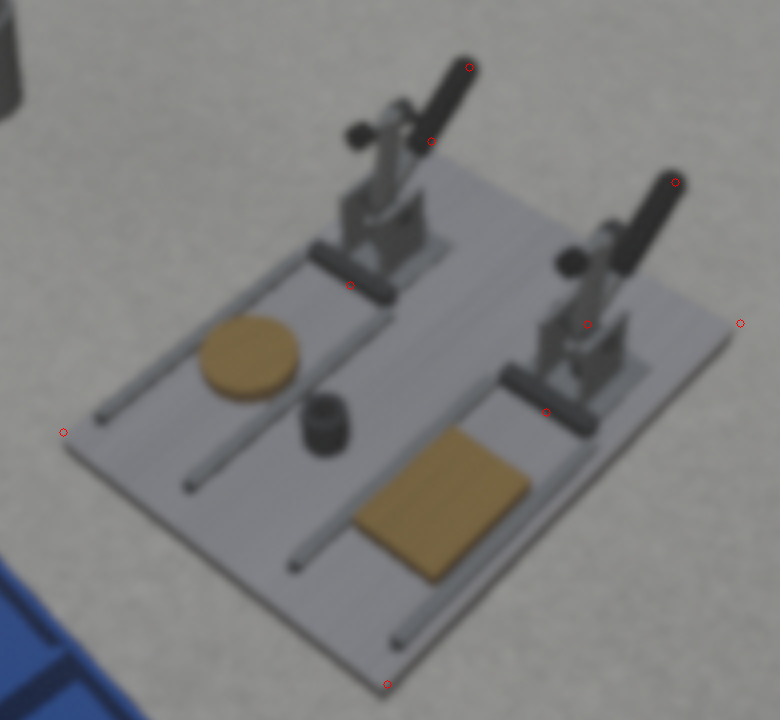

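The blank is in the left nest, 40 mm short of the stop: its edges are at jig x 0.026 and 0.094. The jig is at about (0.5595, -0.0075) with a yaw of 5.9°, and the reprojected points agree to 2–3 mm. The disc is in the right nest.

```bash
cat >> h.py <<'E'
V=(.5595,-.0075,.1034)
def jw(x,y,z):
    c,s=np.cos(V[2]),np.sin(V[2]);return np.array([V[0]+c*x-s*y,V[1]+s*x+c*y,z])
def wj(P):
    c,s=np.cos(V[2]),np.sin(V[2]);d=np.array(P)-[V[0],V[1],0];return np.array([c*d[0]+s*d[1],-s*d[0]+c*d[1],d[2]])
def tgt(x,y,z):
    s=r.read_state();M=R.from_quat(s["eef_rot"])
    c,n=np.cos(V[2]),np.sin(V[2]);G=R.from_matrix(np.c_[[-n,c,0],[0,0,-1],[-c,-n,0]])
    print("jig",wj(s["ee_pos"]).round(4),"F",s["ft_force"].round(2),"t",round(s["time"],2))
    print("shift",M.inv().apply(jw(x,y,z)-s["ee_pos"]).round(4),"rot",np.degrees((M.inv()*G).as_rotvec()).round(2),"w",round(s["width"],4))
E
python3 -c "
from h import *
tgt(.13,.065,.15)"
```

```text
jig [-0.3543  0.6569  0.2226] F [ 0.67 -0.3  -0.28] t 1.4
shift [-0.4042  0.0725 -0.6492] rot [ 0.00e+00 -1.88e+01  1.00e-02] w 0.0869
```

Call:
{"fn": "arm_command", "kwargs": {"deltas": [-0.03,0,-0.05,0,-2,0,-0.06,0,-0.1,0,-5,0,-0.09,0,-0.15,0,-8,0,-0.12,0,-0.2,0,-11,0,-0.155,0,-0.25,0,-14,0,-0.19,0,-0.3,0,-17,0,-0.22,0,-0.35,0,-18.8,0,-0.25,0,-0.4,0,-18.8,0], "hand": 0, "grip_force": 20}}

```text
time: 2.4
ee_pos: [0.4747, 0.2749, 0.2229]
eef_rot: [0.473, 0.526, -0.525, -0.473]
ft_force: [1.3, 1.0, 0.7]
width: 0.0153
```

```bash
python3 -c "
from h import *
tgt(.13,.065,.15)"
```

```text
jig [-0.0552  0.2897  0.2229] F [1.27 0.96 0.69] t 2.4
shift [-0.2248  0.0729 -0.185 ] rot [0.04 0.03 0.03] w 0.0153
```

Call:
{"fn": "arm_command", "kwargs": {"deltas": [-0.045,0,-0.035,0,0,0,-0.09,0,-0.07,0,0,0,-0.135,0,-0.11,0,0,0,-0.18,0.02,-0.15,0,0,0,-0.225,0.04,-0.185,0,0,0,-0.225,0.073,-0.185,0,0,0,-0.225,0.073,-0.185,0,0,0,-0.225,0.073,-0.185,0,0,0]}}

```text
time: 3.4
ee_pos: [0.681, 0.0729, 0.151]
eef_rot: [0.473, 0.526, -0.525, -0.473]
ft_force: [0.2, 0.2, 0.9]
width: 0.0002
```

```bash
python3 -c "
from h import *
tgt(.12,.0655,.020)
p=cam('top');cv2.imwrite('pics/t2.png',p['image'][:,:,::-1]);p=cam('wrist');cv2.imwrite('pics/w2.png',p['image'][:,:,::-1])
p=cam('scene');im=p['image'][120:400,160:460,::-1];cv2.imwrite('pics/s2.png',cv2.resize(im,None,fx=2.1,fy=2.1))"
```

```text
jig [0.1291 0.0674 0.151 ] F [0.23 0.18 0.93] t 3.4
shift [-0.002   0.131   0.0093] rot [0.08 0.08 0.04] w 0.0002
```

View pics/s2.png

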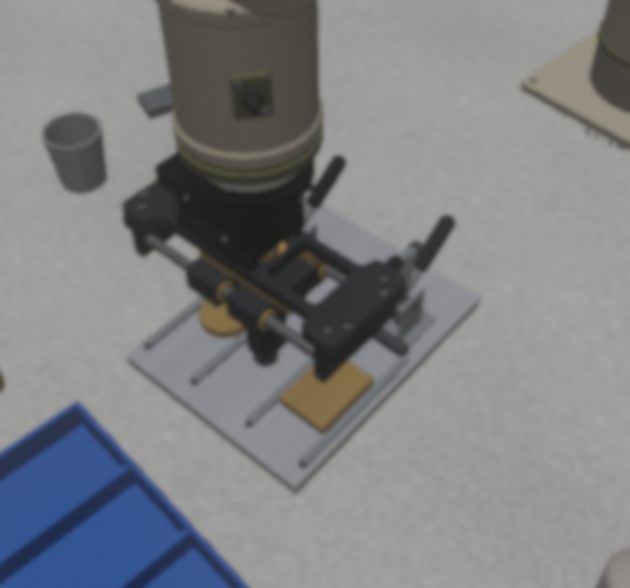

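View pics/w2.png

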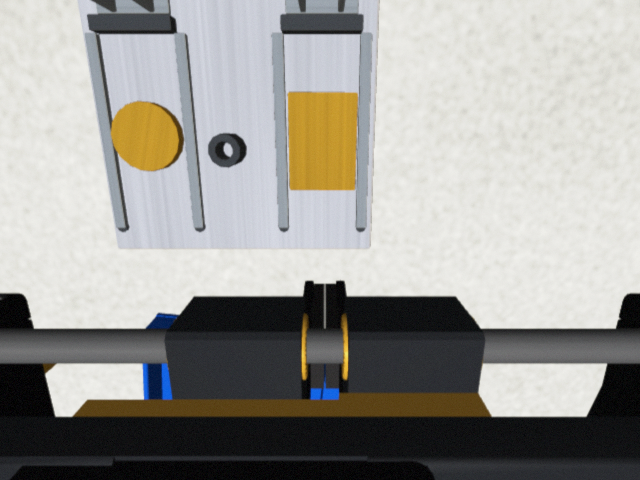

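```bash
python3 -c "
from h import *
p=cam('wrist')
def g(L,z):print(np.array([wj(q) for q in topt(p,L,z)]).round(4).tolist())
g([(289,92),(355,92),(357,190),(290,190)],.027)
g([(118,248),(371,248)],.015)
g([(283,34),(361,34)],.015)
g([(283,231),(361,231)],.021)
"
```

```text
[[0.0277, 0.0437, 0.027], [0.0277, 0.0903, 0.027], [0.0971, 0.0934, 0.027], [0.0971, 0.0426, 0.027]]
[[0.1471, -0.102, 0.015], [0.1471, 0.1072, 0.015]]
[[-0.0116, 0.0394, 0.015], [-0.0116, 0.0945, 0.015]]
[[0.131, 0.0356, 0.021], [0.131, 0.0979, 0.021]]
```

Call:
{"fn": "arm_command", "kwargs": {"deltas": [-0.001,0.04,0.009,0,0,0,-0.001,0.08,0.009,0,0,0,-0.001,0.11,0.009,0,0,0,-0.001,0.125,0.009,0,0,0,-0.001,0.13,0.009,0,0,0,-0.001,0.13,0.009,0,0,0,-0.001,0.13,0.009,0,0,0]}}

```text
time: 4.47
ee_pos: [0.6727, 0.0699, 0.0208]
eef_rot: [0.474, 0.526, -0.525, -0.473]
ft_force: [0.3, -0.0, -0.1]
width: 0.0003
```

```bash
python3 -c "
from h import *
tgt(.064,.0665,.020)
p=cam('wrist');cv2.imwrite('pics/w3.png',p['image'][:,:,::-1])"
```

```text
jig [0.1206 0.0653 0.0208] F [ 0.29 -0.02 -0.12] t 4.47
shift [0.0012 0.0007 0.0566] rot [ 0.11 -0.    0.01] w 0.0003
```

View pics/w3.png

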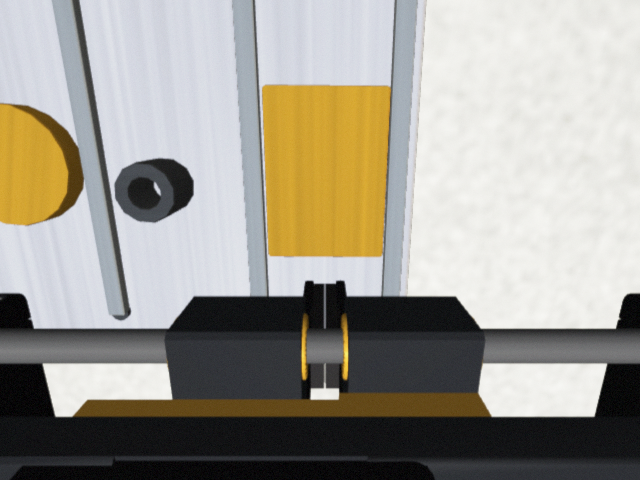

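Call:
{"fn": "arm_command", "kwargs": {"deltas": [0,0,0.007,0,0,0,0,0,0.014,0,0,0,0,0,0.02,0,0,0,0,0,0.026,0,0,0,0,0,0.032,0,0,0,0,0,0.038,0,0,0,0,0,0.043,0,0,0,0,0,0.046,0,0,0]}}

```text
time: 5.52
ee_pos: [0.6261, 0.0651, 0.0197]
eef_rot: [0.474, 0.525, -0.525, -0.473]
ft_force: [3.2, -0.1, 1.6]
width: 0.0004
```

Call:
{"fn": "arm_command", "kwargs": {"deltas": [0,0,0.002,0,0,0,0,0,0.004,0,0,0,0,0,0.005,0,0,0,0,0,0.005,0,0,0]}}

```text
time: 6.02
ee_pos: [0.6213, 0.0646, 0.0196]
eef_rot: [0.474, 0.525, -0.525, -0.473]
ft_force: [3.0, 1.0, 2.1]
width: 0.0007
```

```bash
python3 -c "
from h import *
tgt(.064,.0665,.020)
p=cam('wrist');cv2.imwrite('pics/w4.png',p['image'][:,:,::-1])"
```

```text
jig [0.0689 0.0653 0.0196] F [2.95 1.01 2.11] t 6.03
shift [ 0.0012 -0.0004  0.0049] rot [ 0.01 -0.    0.01] w 0.0007
```

View pics/w4.png

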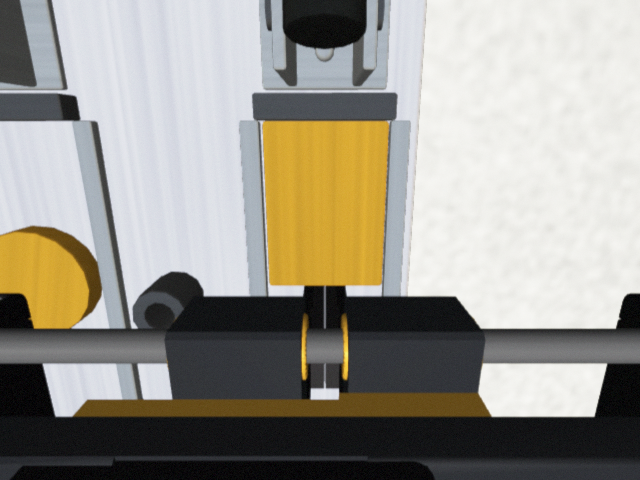

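Call:
{"fn": "arm_command", "kwargs": {"deltas": [0,0,0.001,0,0,0,0,0,0.002,0,0,0,0,0,0.002,0,0,0]}}

```text
time: 6.45
ee_pos: [0.6208, 0.0646, 0.02]
eef_rot: [0.474, 0.526, -0.524, -0.473]
ft_force: [9.0, 0.8, -1.0]
width: 0.0002
```

Call:
{"fn": "arm_command", "kwargs": {"deltas": [0,0,0.001,0,0,0,0,0,0.0015,0,0,0,0,0,0.0015,0,0,0]}}

```text
time: 6.82
ee_pos: [0.6207, 0.0646, 0.0206]
eef_rot: [0.475, 0.527, -0.523, -0.472]
ft_force: [13.9, 1.7, -1.5]
width: 0.0003
```

```bash
python3 -c "
from h import *
tgt(.064,.0665,.020)
p=cam('wrist');cv2.imwrite('pics/w5.png',cv2.resize(p['image'][60:310,220:430,::-1],None,fx=2.4,fy=2.4))"
```

```text
jig [0.0683 0.0654 0.0206] F [13.91  1.72 -1.49] t 6.83
shift [0.0011 0.0006 0.0044] rot [0.38 0.01 0.  ] w 0.0003
```

View pics/w5.png

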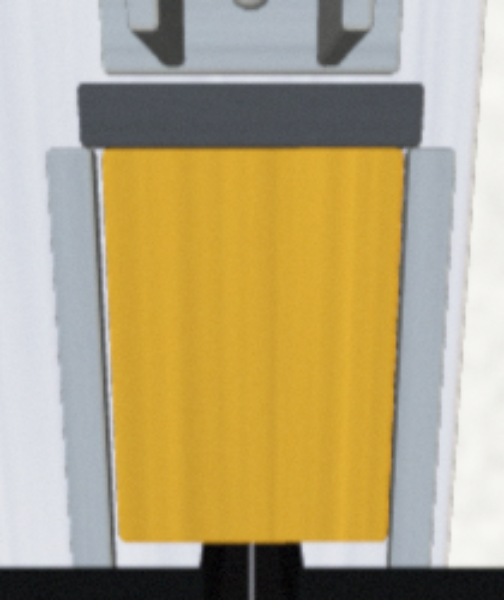

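Call:
{"fn": "arm_command", "kwargs": {"deltas": [0,0,-0.015,0,0,0,0,0,-0.03,0,0,0,0,-0.05,-0.03,0,0,0,0,-0.1,-0.03,0,0,0,0,-0.15,-0.03,0,0,0,0,-0.2,-0.02,0,0,0,0,-0.2,0.03,0,0,0,0,-0.2,0.08,0,0,0]}}

```text
time: 7.88
ee_pos: [0.5361, 0.0555, 0.2189]
eef_rot: [-0.473, -0.525, 0.526, 0.474]
ft_force: [0.2, 1.4, 0.5]
width: 0.0003
```

Call:
{"fn": "arm_command", "kwargs": {"deltas": [0,0,0.04,0,0,0,0,0,0.08,0,0,0,0,0,0.11,0,0,0,0,0,0.125,0,0,0,0,0,0.13,0,0,0,0,0,0.13,0,0,0,0,0,0.13,0,0,0]}}

```text
time: 8.75
ee_pos: [0.4091, 0.0425, 0.2193]
eef_rot: [-0.473, -0.525, 0.525, 0.474]
ft_force: [-0.2, 0.4, 0.2]
width: 0.0003
```

```bash
python3 -c "
from h import *
tgt(-.140,.067,.09)
p=cam('top');cv2.imwrite('pics/t6.png',cv2.resize(p['image'][130:360,200:430,::-1],None,fx=2.4,fy=2.4));p=cam('scene');cv2.imwrite('pics/s6.png',p['image'][:,:,::-1])"
```

```text
jig [-0.1444  0.0653  0.2193] F [-0.16  0.4   0.22] t 8.75
shift [ 0.0018  0.1293 -0.0045] rot [-0.03 -0.01 -0.02] w 0.0003
```

View pics/s6.png

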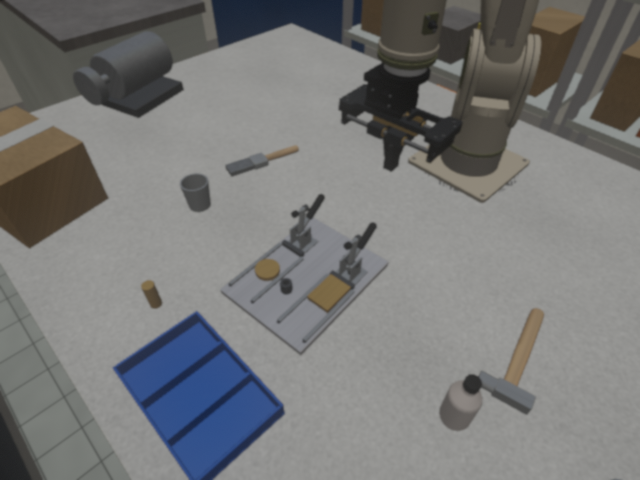

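Call:
{"fn": "arm_command", "kwargs": {"deltas": [0.001,0.03,-0.002,0,0,0,0.001,0.07,-0.002,0,0,0,0.001,0.1,-0.002,0,0,0,0.001,0.12,-0.002,0,0,0,0.001,0.13,-0.002,0,0,0,0.001,0.13,-0.002,0,0,0,0.001,0.13,-0.002,0,0,0]}}

```text
time: 9.72
ee_pos: [0.4113, 0.0438, 0.0903]
eef_rot: [0.474, 0.525, -0.525, -0.473]
ft_force: [-0.8, -0.3, 0.7]
width: 0.0003
```

```bash
python3 -c "
from h import *
tgt(-.05,.067,.115)
p=cam('top');cv2.imwrite('pics/t7.png',cv2.resize(p['image'][130:360,200:430,::-1],None,fx=2.4,fy=2.4));p=cam('scene');cv2.imwrite('pics/s7.png',cv2.resize(p['image'][60:340,220:500,::-1],None,fx=2.1,fy=2.1))"
```

```text
jig [-0.1421  0.0664  0.0903] F [-0.78 -0.33  0.71] t 9.72
shift [ 0.0007 -0.0246 -0.0922] rot [ 0.06 -0.01  0.02] w 0.0003
```

View pics/s7.png

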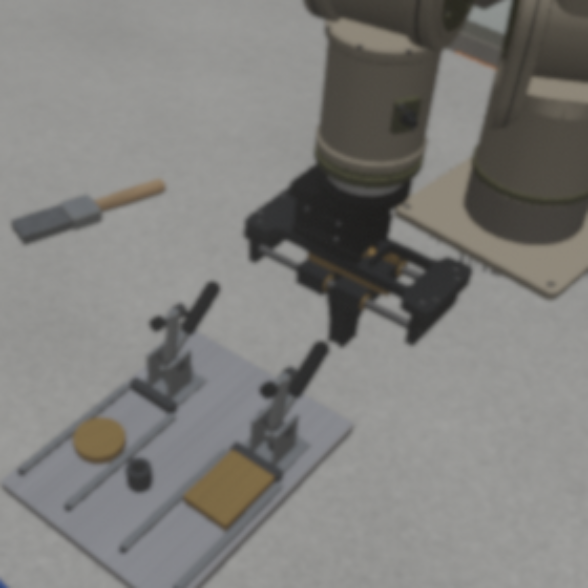

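Call:
{"fn": "arm_command", "kwargs": {"deltas": [0,0,-0.008,0,0,0,0,0,-0.016,0,0,0,0,-0.006,-0.023,0,0,0,0,-0.011,-0.03,0,0,0,0,-0.015,-0.037,0,0,0,0,-0.018,-0.044,0,0,0,0,-0.021,-0.051,0,0,0,0,-0.023,-0.057,0,0,0]}}

```text
time: 10.82
ee_pos: [0.467, 0.0493, 0.1126]
eef_rot: [-0.473, -0.524, 0.526, 0.474]
ft_force: [-5.5, -0.9, 3.8]
width: 0.0006
```

```bash
python3 -c "
from h import *
tgt(-.05,.067,.115)
p=cam('scene');cv2.imwrite('pics/s8.png',cv2.resize(p['image'][60:340,220:500,::-1],None,fx=2.1,fy=2.1))"
```

```text
jig [-0.0861  0.066   0.1126] F [-5.46 -0.92  3.78] t 10.82
shift [ 0.001  -0.0025 -0.0361] rot [-0.13 -0.02 -0.01] w 0.0006
```

View pics/s8.png

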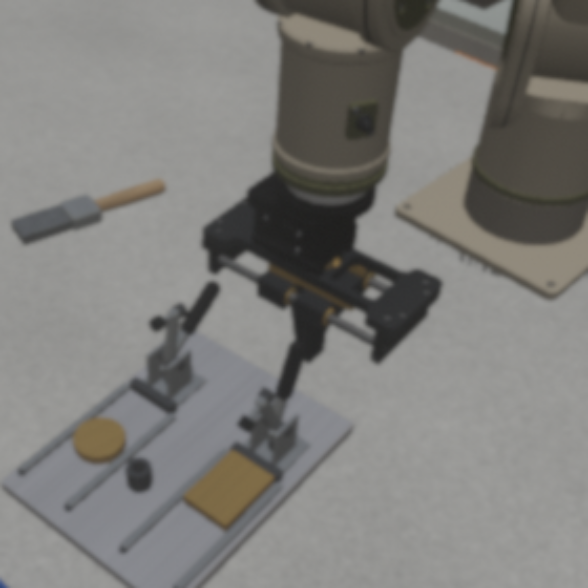

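The lever is rising under about 6 N, as expected. I'll keep going past dead centre.

Call:
{"fn": "arm_command", "kwargs": {"deltas": [0,-0.001,-0.007,0,0,0,0,-0.002,-0.013,0,0,0,0,-0.003,-0.019,0,0,0,0,-0.003,-0.025,0,0,0,0,-0.003,-0.031,0,0,0,0,-0.003,-0.036,0,0,0,0,-0.003,-0.036,0,0,0,0,-0.003,-0.036,0,0,0]}}

```text
time: 11.88
ee_pos: [0.503, 0.0533, 0.1154]
eef_rot: [-0.473, -0.525, 0.525, 0.474]
ft_force: [0.1, 0.2, -1.6]
width: 0.0006
```

```bash
python3 -c "
from h import *
tgt(-.05,.067,.115)
p=cam('scene');cv2.imwrite('pics/s9.png',cv2.resize(p['image'][60:340,220:500,::-1],None,fx=2.1,fy=2.1))"
```

```text
jig [-0.0499  0.0663  0.1154] F [ 0.12  0.19 -1.58] t 11.88
shift [0.0007 0.0004 0.0001] rot [-0.01 -0.01  0.01] w 0.0006
```

View pics/s9.png

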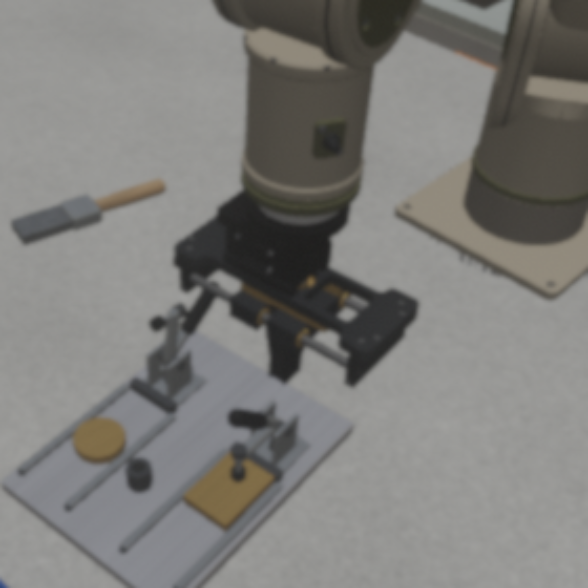

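The clamp has snapped shut. I'll retreat backward first, then up and clear.

Call:
{"fn": "arm_command", "kwargs": {"deltas": [0,0,0.03,0,0,0,0,-0.02,0.06,0,0,0,0,-0.06,0.08,0,0,0,0,-0.11,0.08,0,0,0,0,-0.15,0.08,0,0,0,0,-0.15,0.08,0,0,0,0,-0.15,0.08,0,0,0]}}

```text
time: 12.8
ee_pos: [0.4233, 0.045, 0.2649]
eef_rot: [-0.473, -0.525, 0.525, 0.474]
ft_force: [-0.3, -0.2, 0.1]
width: 0.0004
```

```bash
python3 -c "
from h import *
tgt(-.05,.067,.115)
print(r.read_state()['joint_vel'].round(3))
p=cam('scene');cv2.imwrite('pics/s10.png',cv2.resize(p['image'][160:360,200:420,::-1],None,fx=3,fy=3))
p=cam('wrist');cv2.imwrite('pics/w10.png',p['image'][:,:,::-1])"
```

```text
jig [-0.1301  0.0662  0.2649] F [-0.3  -0.24  0.07] t 12.8
shift [ 0.0007  0.1498 -0.0802] rot [-0.03 -0.    0.01] w 0.0004
[-0.     0.014  0.001  0.015 -0.001 -0.002 -0.001]
```

View pics/s10.png

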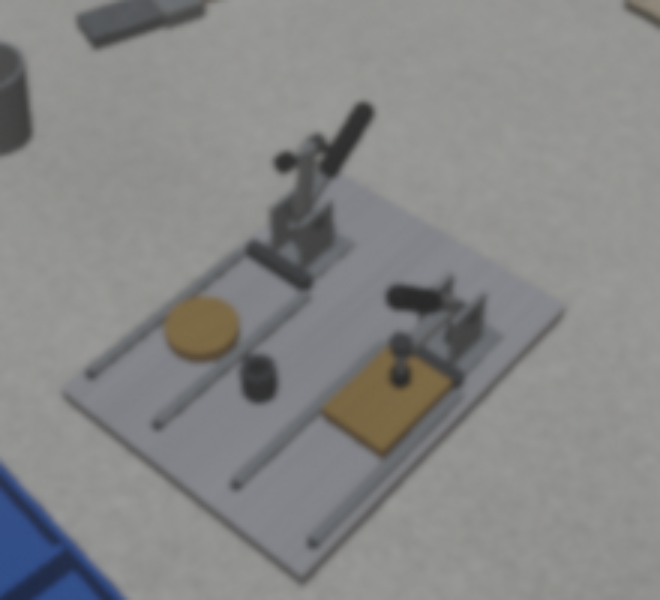

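```bash
python3 -c "
from h import *
p=cam('top');cv2.imwrite('pics/t10.png',cv2.resize(p['image'][150:300,250:400,::-1],None,fx=4,fy=4))"
```

```text
(no output)
```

View pics/t10.png

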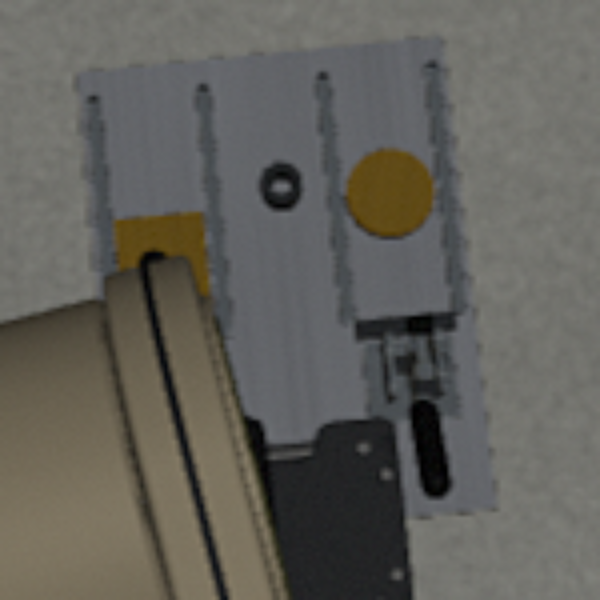

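```bash
python3 -c "
from h import *
p=cam('top');print([wj(q).round(4) for q in topt(p,np.array([(117,220),(204,213)])/4+[250,150]-.375,.027)], r.read_state()['ft_force'].round(2))
print(r.close_job())"
```

```text
[array([0.056 , 0.0881, 0.027 ]), array([0.055 , 0.0397, 0.027 ])] [0.56 0.15 0.48]
the job is handed in; nothing more can be done
None
```

I pushed the blank fully home in the left nest and shut that nest's clamp on it. Both pushes used only the shut fingertips, and the job was handed in at about 13 s.

- **Blank:** It slid about 39 mm at roughly 3 N. At the stop the force rose to 14 N with no further movement. After clamping, the last top view put its far edge at jig x = 55–56 mm, where 55 mm is expected when home.
- **Clamp:** I pushed the left lever from behind its grip until it passed dead centre and snapped. The last scene picture shows its foot on the blank and its grip leaning forward.
- **Rest of the scene:** The disc, bushing and right clamp look unmoved. I did not measure the things off the jig; the arm's path went well clear of them.
- **Finish:** The hand ended clear of everything, at a height of 0.265 m, with the force reading near zero.

The only disagreement was a 2–3 mm offset between the wrist and top cameras, which is about their calibration limit. I did not measure the lever angle in numbers; I judged it shut from the picture.

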